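# Finish a staggered two-course block lay-up

### The arm

A 6-joint arm with a two-finger parallel gripper is mounted at the origin on a cart in front of the work surface, level with it; the furniture and walls round the work are solid. World frame = base frame: x ahead of the robot, y to its left, z up, the work surface at z = 0. Lengths are in m, angles in rad, forces in N, time in s.
With the tool pointing down it reaches from about 0.35 to 0.725 m from the base axis. Payload 6 kg.
Tool frame: the origin (TCP) lies on the mounting face of the last link; the fingertips stand 173 mm ahead of it and the grasp point (between the pads) lies 155 mm ahead of it; z points along the fingers, y is the direction in which the jaws open and shut (so a half turn about z gives the same grasp; the last joint's range is limited). The gripper opens to 85 mm and grips with 20 to 120 N. Pads are 22 mm wide; open, the fingers measure 114 mm over their backs; the gripper's body (76 mm by 85 mm) begins 54 mm behind the grasp point. The pads swing forward as they close: fully open they stand 13 mm farther back than shut.
Start: joints at [-0.992, 0.04, 0.085, 0, -1.615, -0.334], TCP at [0.145, -0.582, 0.405] pointing down, gripper open.
Joint ranges: [-2.56, 2.56], [-1.29, 2.01], [-1.08, 1.49], [-3.29, 1.98], [-2.81, -0.18], [-2.99, 2.99]. Speed limits (rad/s): [2.57, 2.57, 3.01, 3.14, 3.14, 3.14].

### API

Orientations are given as [roll, pitch, yaw] about the fixed x, y, z axes, in that order (R = Rz(yaw) Ry(pitch) Rx(roll)).
In Python, from bench import * gives the robot as it stands.
- The arm moves only by the tool arm_command, never from a script. Its argument "plan" is a list of rows, each a list of 7 numbers: the turn, a rotation vector about the tool's x, y, z in degrees, then the shift along the tool's x, y, z in mm, then the finger opening in mm, from 0 to 85.4. In form: [[wx, wy, wz, dx, dy, dz, grip], ...]. A call has 1 to 5 rows; each row is the pose to reach, as a shift and turn from the pose commanded when the call began, along the tool's axes at that moment; what a row does not reach only later rows make up. A row lasts 1/10 s, in which the tool goes at most 50 mm and 8.59 degrees, less where a joint would pass 70% of its speed; a pose out of reach is approached as far as the arm can. A call with a gripper value outside its range is refused whole. The fingers move at their own pace and stop on an object; "newtons" is the grip in N (left out, the last holds). Time passes only in rows, so rows that repeat a pose let the fingers close. It gives the time, the measured TCP pose, the force and the opening at its end, in the units of the state.
- observe(): the state, without advancing time (a new reading comes with each control period).
- snapshot(name): name is "scene" or "top" or "wrist"; returns the picture (400x640x3 uint8, red, green, blue); there is no depth.
- camera_params(name): a dict with "fx", "fy", "cx", "cy" (pixels), "k1" (the pictures are not rectified: a ray, as slopes to the right and down, at radius r is drawn at 1 + k1 r^2 times it, then the intrinsics apply), "view" (4x4, takes a point from world to camera coordinates); the wrist camera has in their place "tool_from_camera" (4x4, takes a point from camera to tool coordinates, whose origin is the TCP and whose axes are the flange's). Camera axes: x right, y up, looking along -z (the intrinsics and any distortion apply to the point x, -y, -z); pixel columns grow to the right and rows downward; lengths in m; the calibration is good to about 2 mm. A picture is of the moment at which its call begins: read the wrist's pose just before it. camera_params takes no time and is no camera call.
- hand_in(): hands the job in, once; it reports no verdict.
Trained networks look in the newest picture that a camera, given by its name, has taken for a name from the list of things; names that differ only in an ending like _2 or _b are one class to them, and where a whole thing is asked for, a point or a joint stands for the part that bears it (a point fixed in the world has none). Each returns a list of dicts, best first, with "score" (0 to 1); they miss things now and then, are a little off and sometimes report something else, mostly with a low value. They report only what shows in the picture. A call takes as long as a camera call. They do not tell look-alikes from the thing itself.
- search_frame(camera, target): "uv" ([column, row] in pixels, amid what is visible of it).
The state is a dict: "time_s": time; "joint_pos": joint angles; "joint_velocities": joint speeds; "effort": joint torques, N m; "tool_pos": TCP position; "tcp_rot": TCP orientation; "wrist_force": force on the tool from outside, world axes, zero at the start; "wrist_torque": the same for the moment, N m; "finger_gap": finger opening in m.
Only numpy, scipy, OpenCV 4.12 (cv2) and the standard library are available. Lean on these libraries where they do the work, as an engineer would, in place of code of your own. Each camera call takes 0.05 s, during which the arm holds its last target.

### The job

Finish the dry lay-up on the board so that its joints are staggered: put the short block from the saw box down flat into the gap in the lower course, then lay the loose long block flat on top, between the upper short block and the end stop, so that it bridges the joint below. The sides of all blocks should be in line along the middle of the board; leave the two blocks already laid in their places, and the tools and tape around the work where they are.

Things in the scene. Friction and masses are not known exactly. Their poses are not given: they have to be found in the camera images.
- layup_board: Fixed plywood board, 268 x 100 mm (x by y), 18 mm thick; at each end of x an upright wooden stop, 16 mm thick, 60 mm wide, top 72 mm above the bench. Between the stops: 236 mm (x = -118 to +118 mm). Origin: centre of the underside, on the bench; x along the row of blocks, z up. All blocks belong with their middles on y = 0.
- gap (a point): Board surface (18 mm above the bench) in the gap of the lower course, 82 mm to +x of the board's middle; axes as the board's. The gap, between the laid long block and the +x stop, is 71 to 76 mm long; the short block belongs here, its centre 19.5 mm above this point.
- upper_place (a point): Middle of the free place in the second course, at the height of the lower blocks' tops (57 mm above the bench), 33 mm to +x of the board's middle; axes as the board's. The place, between the laid short block and the +x stop, is 168 to 171 mm long; the long block belongs here, its centre 19.5 mm above this point.
- clear_bench (a point): Point on the bench top left-front of the board; the bench within 60 mm of it is clear and may be used to put a block down.
- saw_box: Fixed saw box: plywood base 170 x 90 mm (x by y), 12 mm thick; two upright wooden cheeks 56 mm long along x, 12 mm thick, tops 58 mm above the bench; lane between them 47 mm wide, open at both ends. The cheeks cover the short block's sides, so here it can be gripped only by its ends. Origin: centre of the underside; z up.
- short_block_center (a point): Loose short wood block, 64 mm long (x), 42 mm wide (y), 39 mm high (z), at the start on the saw box's base, along its lane. This point is its centre. The board's gap leaves no room for fingers at its ends: there it must be held by its 42 mm width, so it has to be set down once and gripped anew.
- long_block_center (a point): Loose long wood block, 160 mm long (x), 42 mm wide (y), 39 mm high (z), lying on the bench at the start. This point is its centre.
- laid_long_center (a point): Long wood block, 160 x 42 x 39 mm, loose, already laid on the board as the start of the lower course. This point is its centre, x along its length.
- laid_short_center (a point): Short wood block, 64 x 42 x 39 mm, loose, already laid on top of the laid long block at its outer end. This point is its centre, x along its length.
- torpedo_level: Bystander: blue level, 230 x 27 mm, 40 mm high, at the right of the bench. Origin at the centre of its underside.
- tape_roll_1: Bystander: grey tape roll, 90 mm across, 48 mm high, lying flat. Origin at the centre of its underside.
- spring_clamp: Bystander: orange spring clamp, 107 x 61 mm, 28 mm high, lying flat. Origin at the centre of its underside.
There are look-alikes about, which are no part of the job. Leave any turquoise look-alike of the part that bears short_block_center alone.

How it is judged:
On the way:
1. the short block lies flat in the gap of the lower course, let go, before the long block is laid over it (x of short_block_center in the frame of layup_board between 0.07 and 0.098 m and y of short_block_center in the frame of layup_board between -0.008 and 0.008 m and z of short_block_center in the frame of layup_board between 0.0345 and 0.0405 m and angle between the x axis of short_block_center and the x axis of layup_board, either way round below 0.1 rad and angle between short_block_center's own z axis and vertical below 0.06 rad and contact force between the fingers and short_block below 0.1 N and linear speed of short_block below 0.02 m/s), for 0.2 s.
At the end, for the whole second after the job is handed in: Short block in the gap of the lower course, long block on top (centre 24 to 44 mm along x from the board's middle), laid blocks within 8 mm of their places; all four seated within 3 mm, middles within 8 mm of y = 0, turned under 0.1 rad, tilted under 0.06 rad, released, at rest (all of step 1 and x of long_block_center in the frame of layup_board between 0.024 and 0.044 m and y of long_block_center in the frame of layup_board between -0.008 and 0.008 m and z of long_block_center in the frame of layup_board between 0.0735 and 0.0795 m and angle between the x axis of each of long_block_center, laid_long_center, laid_short_center and the x axis of layup_board, either way round below 0.1 rad and angle between each of long_block_center, laid_long_center, laid_short_center's own z axis and vertical below 0.06 rad and x of laid_long_center in the frame of layup_board between -0.044 and -0.027 m and y of laid_long_center in the frame of layup_board between -0.008 and 0.008 m and z of laid_long_center in the frame of layup_board between 0.0345 and 0.0405 m and x of laid_short_center in the frame of layup_board between -0.092 and -0.075 m and y of laid_short_center in the frame of layup_board between -0.008 and 0.008 m and z of laid_short_center in the frame of layup_board between 0.0735 and 0.0795 m and contact force between the fingers and long_block below 0.1 N and linear speed of long_block below 0.02 m/s); the robot touches nothing.
It fails at once if the blue torpedo level is moved by more than 30 mm (distance of torpedo_level from where it was at the start of the episode above 0.03 m).
It fails at once if the grey tape roll is moved by more than 30 mm (distance of tape_roll_1 from where it was at the start of the episode above 0.03 m).
It fails at once if the spring clamp is moved by more than 30 mm (distance of spring_clamp from where it was at the start of the episode above 0.03 m).
It also fails if it takes over 72 s, if anything falls off the work surface, if the arm or the gripper's body presses on something with over 40 N, if the wrist force passes 120 N, or if a joint passes its speed limit or range.

## Working session

There is one attempt and no reset: what is moved stays moved. The work goes in short steps, Python scripts to look and compute and a tool call to move; the robot and the scene stay as the last step left them, time stands still between calls to the robot, and variables do not carry over. Pictures are saved under pics/ and viewed, and the job is handed in when it is done.

Besides the shell and the picture viewer there is one more tool, called after "Emit:" as name([rows], argument=value, ...), one row to a line, values as JSON. arm_command: Moves the arm, as the interface text tells. Its arguments: {"type":"object","properties":{"plan":{"type":"array"},"newtons":{"type":"number"}},"required":["plan"]}

```bash
ls; mkdir -p pics; python3 - <<'E'
from bench import *
import cv2
print(observe())
for n in ["scene","top","wrist"]:
    im=snapshot(n); cv2.imwrite(f"pics/{n}0.png",im[:,:,::-1]); p=camera_params(n)
    print(n,{k:(v if not hasattr(v,'tolist') else v.tolist()) for k,v in p.items()})
for n in ["top","scene"]:
    for t in ["layup_board","saw_box","short_block_center","long_block_center","laid_long_center","laid_short_center","torpedo_level","tape_roll_1","spring_clamp","gap","clear_bench"]:
        try: print(n,t,[(np_['uv'],round(np_['score'],2)) for np_ in search_frame(n,t)][:4])
        except Exception as e: print(t,e)
print(observe()['time_s'])
E
```

```text
pics
{'time_s': 0.0, 'joint_pos': array([-9.92279035e-01,  4.08097324e-02,  8.37891808e-02, -4.72607003e-04,
       -1.61552399e+00, -3.33726819e-01]), 'joint_velocities': array([-8.67256050e-04,  8.46242583e-05,  7.50351942e-04,  2.87304445e-04,
       -2.08055591e-04, -8.71667399e-04]), 'effort': array([ 1.34987959e-04, -3.68208146e+01,  3.47411013e+01,  6.93244502e+00,
       -5.38582419e-03,  1.56148673e-05]), 'tool_pos': array([ 0.1455193 , -0.5820547 ,  0.40366612]), 'tcp_rot': array([ 3.13978623e+00, -1.26533570e-04, -2.89678135e+00]), 'wrist_force': array([ 0.14761549, -0.00677395,  0.67791621]), 'wrist_torque': array([0.05283644, 0.01016276, 0.01658808]), 'finger_gap': 0.08536029612426822}
scene {'fx': 442.48164921969715, 'fy': 442.48164921969715, 'cx': 320.22890357079234, 'cy': 198.43432559781053, 'k1': -0.02045825288095488, 'view': [[0.9249509707340156, 0.3799334200931349, -0.010784156644618282, -0.35099106326388885], [-0.32024848363551034, 0.7943012635937492, 0.5162619600382441, 0.3242152141293811], [0.2047110413909287, -0.47406339127769254, 0.8563628264835734, -1.4641382
[... 1541 characters left out ...]
372.2, 194.8], 0.65), ([363.6, 188.7], 0.59), ([293.7, 259.4], 0.46)]
scene saw_box [([295.2, 269.7], 0.86)]
scene short_block_center [([294.3, 259.6], 0.95), ([308.9, 149.5], 0.8)]
scene long_block_center [([288.7, 190.3], 0.68)]
scene laid_long_center [([363.1, 190.5], 0.89)]
scene laid_short_center [([342.9, 209.3], 0.88)]
scene torpedo_level [([265.4, 330.3], 0.65)]
scene tape_roll_1 [([360.6, 267.7], 0.96)]
scene spring_clamp [([236.7, 243.5], 0.82)]
scene gap [([369.7, 196.0], 0.58), ([285.8, 190.6], 0.17)]
clear_bench it knows: gap, laid_long_center, laid_short_center, layup_board, long_block_center, saw_box, short_block_center, spring_clamp, tape_roll, torpedo_level, upper_place
1.15
```

View pics/scene0.png

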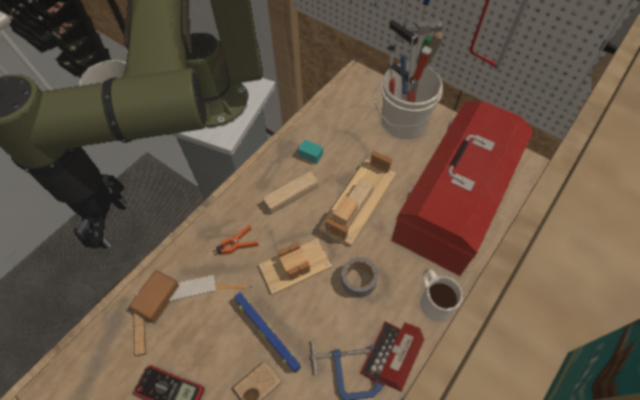

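View pics/top0.png

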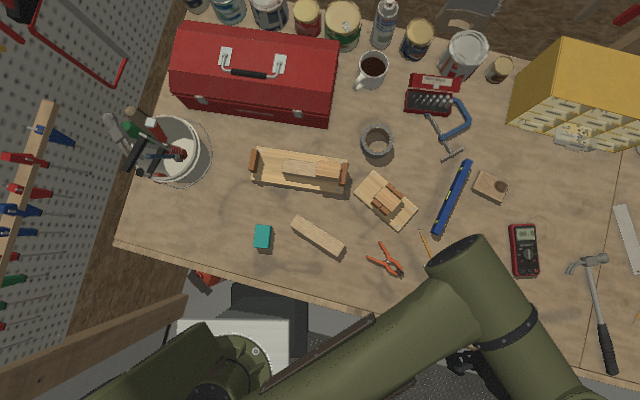

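View pics/wrist0.png

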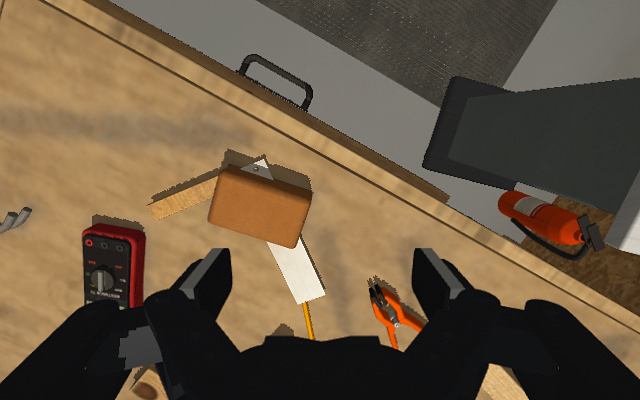

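```bash
python3 - <<'E'
import cv2
im=cv2.imread("pics/top0.png"); c=im[110:300,210:490]; cv2.imwrite("pics/top0z.png",cv2.resize(c,None,fx=2.85,fy=2.85,interpolation=cv2.INTER_CUBIC))
im=cv2.imread("pics/scene0.png"); c=im[130:330,200:460]; cv2.imwrite("pics/scene0z.png",cv2.resize(c,None,fx=3,fy=3,interpolation=cv2.INTER_CUBIC))
E
```

```text
(no output)
```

View pics/top0z.png

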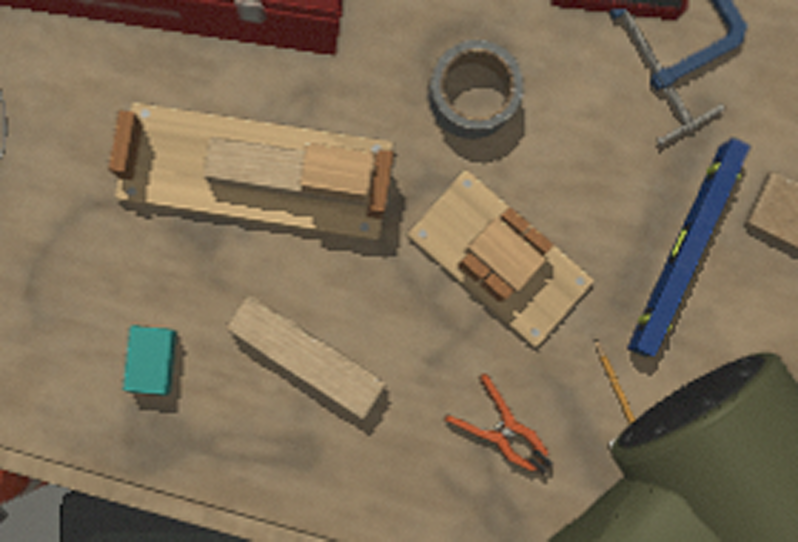

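View pics/scene0z.png

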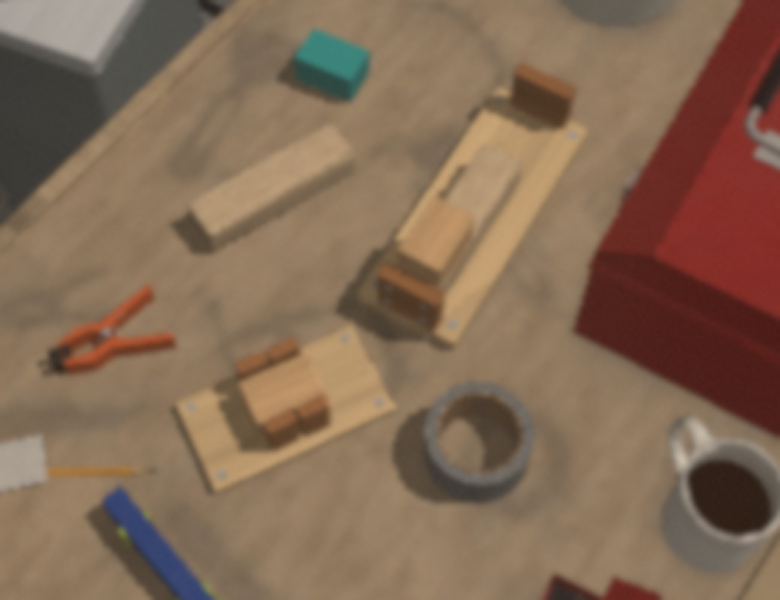

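```bash
cat > h.py <<'E'
from bench import *
import numpy as np, cv2
from scipy.spatial.transform import Rotation as R
def tool_pose(s=None):
    s=s or observe(); T=np.eye(4); T[:3,:3]=R.from_euler('xyz',s['tcp_rot']).as_matrix(); T[:3,3]=s['tool_pos']; return T
def cam(n,T=None):
    p=camera_params(n)
    C=np.linalg.inv(np.array(p['view'])) if 'view' in p else (tool_pose() if T is None else T)@np.array(p['tool_from_camera'])
    return p,C
def ray(pc,uv):
    p,C=pc; K=np.array([[p['fx'],0,p['cx']],[0,p['fy'],p['cy']],[0,0,1.]])
    d=np.array([(uv[0]-p['cx'])/p['fx'],(uv[1]-p['cy'])/p['fy']]); s=d.copy()
    for _ in range(20): s=d/(1+p['k1']*(s@s))
    return C[:3,3],C[:3,:3]@np.array([s[0],-s[1],-1.])
def bp(pc,uv,z):
    o,d=ray(pc,uv); return o+d*(z-o[2])/d[2]
def proj(pc,X):
    p,C=pc; q=np.linalg.inv(C)@np.append(X,1.); s=np.array([q[0],-q[1]])/-q[2]; s=s*(1+p['k1']*(s@s))
    return np.array([p['cx']+p['fx']*s[0],p['cy']+p['fy']*s[1]])
def delta(pos,yaw):
    """from current measured pose: tool-frame shift (mm) & turn(deg) to reach TCP pos, tool down, yaw of tool (R=Rz(yaw)Rx(pi))"""
    T=tool_pose(); Rt=(R.from_euler('z',yaw)*R.from_euler('x',np.pi)).as_matrix()
    rv=R.from_matrix(T[:3,:3].T@Rt).as_rotvec(degrees=True); d=T[:3,:3].T@(np.array(pos)-T[:3,3])*1000
    return rv.round(1),d.round(1)
E
python3 - <<'E'
from h import *
pc=cam("top")
z=lambda u,v:(210+u/2.85,110+v/2.85)
def show(n,pts,h):
    P=[bp(pc,z(*p),h) for p in pts]; print(n,[tuple((q[:2]*1000).round(0)) for q in P]); return P
P=show("laid_short top",[(306,142),(376,150),(371,194),(301,186)],.096)
P=show("board top corners",[(132,103),(394,142),(380,238),(118,203)],.018)
P=show("short block",[(494,219),(549,262),(512,300),(466,256)],.051)
P=show("sawbase corners",[(466,171),(593,283),(538,348),(409,233)],.012)
P=show("long top",[(248,297),(385,383),(366,416),(229,326)],.039)
P=show("turq",[(129,325),(176,329),(168,393),(123,390)],.039)
P=show("clamp",[(485,376),(447,418),(549,460),(530,475)],.02)
P=show("level",[(735,140),(640,350)],.04)
P=show("tape",[(477,88)],.048)
E
```

```text
laid_short top [(np.float64(588.0), np.float64(-239.0)), (np.float64(580.0), np.float64(-304.0)), (np.float64(539.0), np.float64(-300.0)), (np.float64(546.0), np.float64(-234.0))]
board top corners [(np.float64(643.0), np.float64(-61.0)), (np.float64(603.0), np.float64(-326.0)), (np.float64(506.0), np.float64(-311.0)), (np.float64(541.0), np.float64(-49.0))]
short block [(np.float64(521.0), np.float64(-420.0)), (np.float64(479.0), np.float64(-472.0)), (np.float64(443.0), np.float64(-436.0)), (np.float64(485.0), np.float64(-392.0))]
sawbase corners [(np.float64(574.0), np.float64(-398.0)), (np.float64(462.0), np.float64(-523.0)), (np.float64(398.0), np.float64(-467.0)), (np.float64(512.0), np.float64(-340.0))]
long top [(np.float64(446.0), np.float64(-182.0)), (np.float64(363.0), np.float64(-315.0)), (np.float64(332.0), np.float64(-296.0)), (np.float64(418.0), np.float64(-164.0))]
turq [(np.float64(418.0), np.float64(-66.0)), (np.float64(415.0), np.float64(-112.0)), (np.float64(353.0), np.float64(-105.0)), (np.float64(355.0), np.float64(-61.0))]
clamp [(np.float64(370.0), np.float64(-413.0)), (np.float64(329.0), np.float64(-376.0)), (np.float64(289.0), np.float64(-474.0)), (np.float64(275.0), np.float64(-456.0))]
level [(np.float64(601.0), np.float64(-659.0)), (np.float64(395.0), np.float64(-560.0))]
tape [(np.float64(651.0), np.float64(-405.0))]
```

```bash
python3 - <<'E'
from h import *
print(delta([.482,-.430,.400],np.radians(138.5)))
E
```

```text
(array([ 0. , -0. , 55.5]), array([-363.4,   66. ,    4.6]))
```

Emit:
arm_command([
  [0, 0, 8, -45, 8, 1, 85],
  [0, 0, 16, -90, 16, 1, 85],
  [0, 0, 24, -135, 25, 2, 85],
  [0, 0, 32, -180, 33, 2, 85],
  [0, 0, 40, -225, 41, 3, 85],
])

```text
time_s: 1.65
tool_pos: [0.3552, -0.4867, 0.402]
tcp_rot: [-3.141, 0.001, 2.682]
wrist_force: [-0.1, -0.4, -0.5]
finger_gap: 0.0847
```

```bash
python3 - <<'E'
from h import *
print(observe()['joint_pos'].round(3),delta([.482,-.430,.400],np.radians(138.5)))
E
```

```text
[-0.608  0.046  0.086  0.    -1.61  -1.422] (array([-0. ,  0. , 15.2]), array([-88.5, 107. ,   2.1]))
```

Emit:
arm_command([
  [0, 0, 5, -30, 36, 1, 85],
  [0, 0, 10, -60, 72, 1, 85],
  [0, 0, 15, -88, 107, 2, 85],
  [0, 0, 15, -88, 107, 2, 85],
])

```text
time_s: 2.05
tool_pos: [0.4838, -0.4275, 0.3978]
tcp_rot: [3.141, -0.002, 2.429]
wrist_force: [-0.9, 0.0, -1.2]
finger_gap: 0.0852
```

```bash
python3 - <<'E'
from h import *
T=tool_pose(); im=snapshot("wrist"); np.save("T1.npy",T)
s=observe();print(s['joint_pos'].round(3),s['tool_pos'],s['tcp_rot'])
cv2.imwrite("pics/wrist1.png",im[:,:,::-1])
for t in ["short_block_center","long_block_center","laid_long_center","laid_short_center","gap","upper_place"]: print(t,[(d['uv'],round(d['score'],2)) for d in search_frame("wrist",t)])
E
```

```text
[-0.417  0.16   0.202 -0.    -1.615 -1.865] [ 0.48202698 -0.42865685  0.39841376] [-3.14146591e+00 -1.91078966e-03  2.42971076e+00]
short_block_center [([320.5, 189.5], 0.93)]
long_block_center [([559.8, 91.9], 0.34)]
laid_long_center [([560.7, 91.1], 0.94)]
laid_short_center [([507.5, 142.9], 0.59)]
gap [([545.6, 77.4], 0.73)]
upper_place [([543.9, 78.2], 0.74)]
```

View pics/wrist1.png

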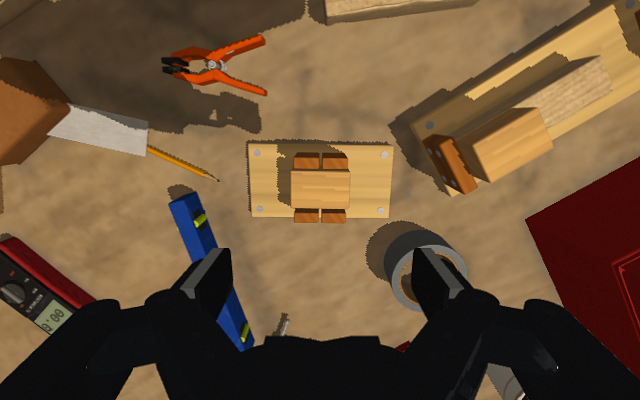

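```bash
python3 - <<'E'
from h import *
im=cv2.imread("pics/wrist1.png")
cv2.imwrite("pics/w1z.png",cv2.resize(im[130:230,235:405],None,fx=4.5,fy=4.5,interpolation=cv2.INTER_CUBIC))
E
```

```text
(no output)
```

View pics/w1z.png

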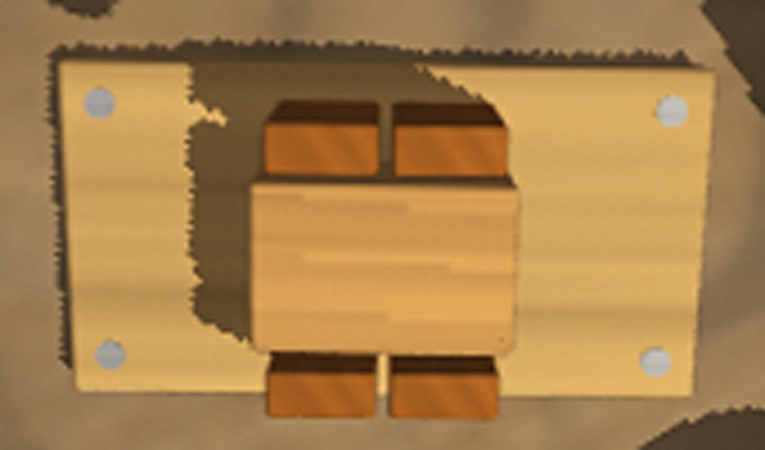

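```bash
python3 - <<'E'
from h import *
T=np.load("T1.npy"); pc=cam("wrist",T)
z=lambda u,v:(235+u/4.5-.4,130+v/4.5-.4)
P=np.array([bp(pc,z(*p),.051) for p in [(250,185),(518,188),(515,355),(252,352)]])[:,:2]
print(P.round(4),np.linalg.norm(np.diff(P,axis=0),axis=1)); c=P.mean(0); print(c)
for a,b in((0,1),(3,2)):print(np.degrees(np.arctan2(*(P[b]-P[a])[::-1])))
P=np.array([bp(pc,z(*p),.012) for p in [(58,60),(714,70),(692,396),(77,390)]])[:,:2]
print(P.round(4),np.linalg.norm(np.diff(P,axis=0),axis=1),P.mean(0))
for a,b in((0,1),(3,2)):print(np.degrees(np.arctan2(*(P[b]-P[a])[::-1])))
print(delta([c[0],c[1],.036+.155],np.radians(138.8)))
E
```

```text
[[ 0.4532 -0.4442]
 [ 0.495  -0.3969]
 [ 0.5263 -0.4236]
 [ 0.4838 -0.4715]] [0.06312944 0.04111611 0.06404243]
[ 0.4895755  -0.43401982]
48.49456922120468
48.45547847684916
[[ 0.399  -0.4671]
 [ 0.5119 -0.3405]
 [ 0.5788 -0.399 ]
 [ 0.4665 -0.5262]] [0.16966606 0.08891617 0.16961556] [ 0.48908478 -0.43320906]
48.28364363971057
48.548260830913186
(array([0. , 0. , 0.2]), array([-10.1,   4.7, 209.2]))
```

Emit:
arm_command([
  [0, 0, 0.6, -5, 3, 40, 85],
  [0, 0, 0.6, -10, 5, 90, 85],
  [0, 0, 0.6, -10, 5, 135, 85],
  [0, 0, 0.6, -10, 5, 135, 85],
  [0, 0, 0.6, -10, 5, 135, 85],
])

```text
time_s: 2.9
tool_pos: [0.4901, -0.4336, 0.266]
tcp_rot: [-3.14, 0.0, 2.415]
wrist_force: [-0.1, 0.2, 1.9]
finger_gap: 0.0849
```

```bash
python3 - <<'E'
from h import *
T=tool_pose(); im=snapshot("wrist"); np.save("T2.npy",T)
cv2.imwrite("pics/wrist2.png",im[:,:,::-1])
print(observe()['tool_pos'])
print(delta([.4895,-.434,.191],np.radians(138.4)))
E
```

```text
[ 0.49067292 -0.43383442  0.26823684]
(array([-0. ,  0.2,  0. ]), array([ 1.1, -0.9, 77.2]))
```

View pics/wrist2.png

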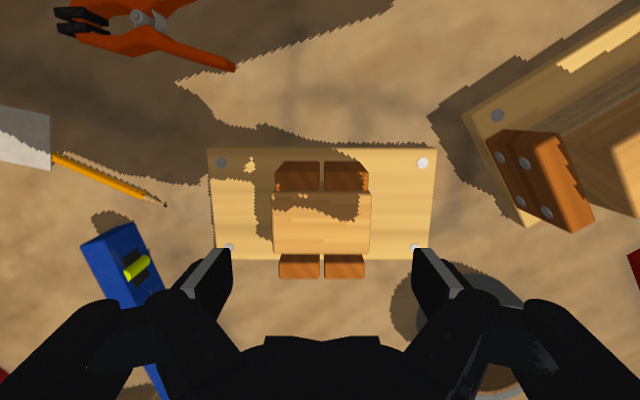

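Emit:
arm_command([
  [0, 0, 0, 0, 0, 30, 85],
  [0, 0, 0, 0, 0, 60, 85],
  [0, 0, 0, 0, 0, 75, 85],
  [0, 0, 0, 0, 0, 75, 85],
  [0, 0, 0, 0, 0, 75, 85],
])

```text
time_s: 3.45
tool_pos: [0.4913, -0.4335, 0.1924]
tcp_rot: [-3.141, 0.003, 2.416]
wrist_force: [-0.6, 0.7, 1.8]
finger_gap: 0.085
```

Emit:
arm_command([
  [0, 0, 0, 0, 0, 0, 55],
  [0, 0, 0, 0, 0, 0, 55],
  [0, 0, 0, 0, 0, 0, 55],
  [0, 0, 0, 0, 0, 0, 55],
], newtons=45)

```text
time_s: 3.85
tool_pos: [0.4912, -0.4333, 0.1923]
tcp_rot: [3.141, 0.004, 2.416]
wrist_force: [-0.2, 1.3, 6.0]
finger_gap: 0.0634
```

Emit:
arm_command([
  [0, 0, 0, 0, 0, -25, 55],
  [0, 0, 0, 0, 0, -60, 55],
  [0, 0, 0, 0, 0, -100, 55],
  [0, 0, 0, 0, 0, -120, 55],
  [0, 0, 0, 0, 0, -120, 55],
])

```text
time_s: 4.35
tool_pos: [0.491, -0.4333, 0.3149]
tcp_rot: [3.141, 0.007, 2.416]
wrist_force: [0.8, -0.3, -0.2]
finger_gap: 0.0633
```

```bash
python3 - <<'E'
from h import *
T=tool_pose(); im=snapshot("wrist"); np.save("T3.npy",T)
cv2.imwrite("pics/wrist3.png",im[:,:,::-1])
print(observe()['tool_pos'],observe()['finger_gap'])
print(delta([.46,-.01,.312],np.radians(172)))
E
```

```text
[ 0.49073969 -0.43299359  0.31185884] 0.06346585543160237
(array([  0. ,   0.2, -33.6]), array([303.7, 296. ,  -0.9]))
```

View pics/wrist3.png

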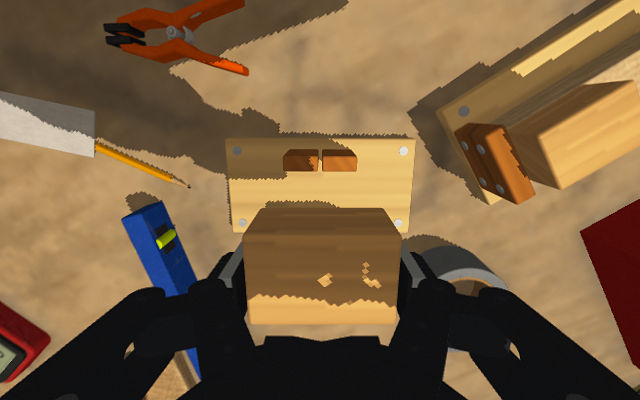

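Emit:
arm_command([
  [0, 0, -4, 28, 27, 0, 55],
  [0, 0, -8, 60, 58, 0, 55],
  [0, 0, -12, 92, 89, 0, 55],
  [0, 0, -16, 124, 120, 0, 55],
  [0, 0, -20, 156, 151, 0, 55],
])

```text
time_s: 4.9
tool_pos: [0.4733, -0.2148, 0.3079]
tcp_rot: [-3.142, -0.003, 2.767]
wrist_force: [0.8, -0.2, 0.1]
finger_gap: 0.0633
```

```bash
python3 - <<'E'
from h import *
print(observe()['tool_pos'],delta([.46,-.01,.312],np.radians(172)))
E
```

```text
[ 0.47331984 -0.21476964  0.30786593] (array([  0. ,  -0.1, -13.4]), array([ 87.2, 185.7,  -3.9]))
```

Emit:
arm_command([
  [0, 0, -4, 20, 42, 0, 55],
  [0, 0, -8, 40, 85, 0, 55],
  [0, 0, -12, 60, 128, 0, 55],
  [0, 0, -13.4, 75, 162, 0, 55],
  [0, 0, -13.4, 86, 185, 0, 55],
])

```text
time_s: 5.4
tool_pos: [0.4614, -0.0106, 0.3082]
tcp_rot: [3.142, -0.002, 3.002]
wrist_force: [0.3, -0.0, 0.0]
finger_gap: 0.0633
```

```bash
python3 - <<'E'
from h import *
T=tool_pose(); im=snapshot("wrist"); np.save("T4.npy",T)
cv2.imwrite("pics/wrist4.png",im[:,:,::-1])
print(observe()['tool_pos'],observe()['joint_pos'])
print(delta([.46,-.01,.18],np.radians(172)))
E
```

```text
[ 0.46145643 -0.00877828  0.3081638 ] [ 4.19958082e-01 -3.34125746e-01 -4.24451663e-01 -1.95764580e-03
 -1.48158560e+00 -2.13016752e+00]
(array([ 0.1, -0.1,  0. ]), array([  1. ,  -1.5, 128.2]))
```

View pics/wrist4.png

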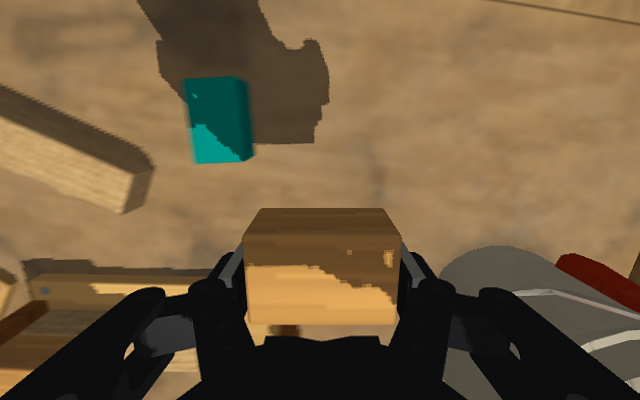

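```bash
python3 - <<'E'
from h import *
pc=cam("top")
for uv in [(211,155),(205,172),(185,187),(163,183)]:
  print(uv,bp(pc,uv,0)[:2].round(3),bp(pc,uv,.1)[:2].round(3),bp(pc,uv,.15)[:2].round(3))
print(proj(pc,[.46,-.01,0]))
E
```

```text
(211, 155) [0.622 0.076] [0.601 0.046] [0.59  0.032]
(205, 172) [0.571 0.092] [0.555 0.061] [0.547 0.046]
(185, 187) [0.527 0.15 ] [0.514 0.114] [0.508 0.096]
(163, 183) [0.539 0.216] [0.525 0.174] [0.518 0.154]
[238.65995635 209.95779779]
```

Emit:
arm_command([
  [0, 0, 0, 0, 0, 45, 55],
  [0, 0, 0, 0, 0, 90, 55],
  [0, 0, 0, 0, 0, 120, 55],
  [0, 0, 0, 0, 0, 130, 55],
  [0, 0, 0, 0, 0, 131, 55],
])

```text
time_s: 5.95
tool_pos: [0.4621, -0.0131, 0.1794]
tcp_rot: [-3.139, -0.001, 3.0]
wrist_force: [-4.9, -0.6, 11.4]
finger_gap: 0.0632
```

Emit:
arm_command([
  [0, 0, 0, 0, 0, 0, 55],
  [0, 0, 0, 0, 0, 0.5, 85],
  [0, 0, 0, 0, 0, 0.5, 85],
  [0, 0, 0, 0, 0, 0.5, 85],
  [0, 0, 0, 0, 0, 0.5, 85],
])

```text
time_s: 6.45
tool_pos: [0.462, -0.0128, 0.1779]
tcp_rot: [-3.142, -0.001, 2.999]
wrist_force: [-0.6, -0.4, 0.6]
finger_gap: 0.085
```

Emit:
arm_command([
  [0, 0, 0, 0, 0, -40, 85],
  [0, 0, 0, 0, 0, -85, 85],
  [0, 0, -8, 0, 0, -130, 85],
  [0, 0, -16, 0, 0, -170, 85],
  [0, 0, -24, 0, 0, -190, 85],
])

```text
time_s: 6.95
tool_pos: [0.4623, -0.013, 0.3725]
tcp_rot: [-3.141, 0.005, -2.86]
wrist_force: [0.4, 0.1, -0.0]
finger_gap: 0.0846
```

Emit:
arm_command([
  [0, 0, -8.2, 0, 0, 0, 85],
  [0, 0, -16.4, 0, 0, 0, 85],
  [0, 0, -24.6, 0, 0, 0, 85],
  [0, 0, -32.8, 0, 0, 0, 85],
  [0, 0, -41, 0, 0, 0, 85],
])

```text
time_s: 7.45
tool_pos: [0.4621, -0.0128, 0.368]
tcp_rot: [3.141, -0.0, -2.144]
wrist_force: [-0.2, 0.0, 0.5]
finger_gap: 0.0853
```

Emit:
arm_command([
  [0, 0, -8.2, 0, 0, 0, 85],
  [0, 0, -16.4, 0, 0, 0, 85],
  [0, 0, -25, 0, 0, 0, 85],
  [0, 0, -25, 0, 0, 0, 85],
  [0, 0, -25, 0, 0, 0, 85],
])

```text
time_s: 7.95
tool_pos: [0.4621, -0.0128, 0.3681]
tcp_rot: [3.141, 0.0, -1.717]
wrist_force: [-0.6, 0.1, 0.2]
finger_gap: 0.0853
```

```bash
python3 - <<'E'
from h import *
T=tool_pose(); im=snapshot("wrist"); np.save("T5.npy",T)
cv2.imwrite("pics/wrist5.png",im[:,:,::-1])
s=observe(); print(s['tool_pos'],s['joint_pos'],s['tcp_rot'])
E
```

```text
[ 0.46214665 -0.01276827  0.36810882] [ 4.11309729e-01 -3.38466830e-01 -3.19556885e-01 -1.48230795e-04
 -1.58982658e+00 -5.57618196e-01] [ 3.14141214e+00  6.20887741e-05 -1.71710199e+00]
```

View pics/wrist5.png

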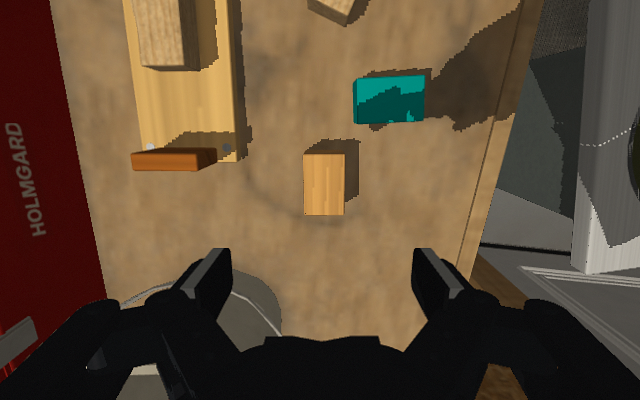

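```bash
python3 - <<'E'
from h import *
im=cv2.imread("pics/wrist5.png")
cv2.imwrite("pics/w5a.png",cv2.resize(im[0:190,110:270],None,fx=3.15,fy=3.15,interpolation=cv2.INTER_CUBIC))
cv2.imwrite("pics/w5b.png",cv2.resize(im[130:240,260:400],None,fx=5,fy=5,interpolation=cv2.INTER_CUBIC))
pc=cam("wrist",np.load("T5.npy"))
for z in(0,.1,.15): print([bp(pc,uv,z)[:2].round(3) for uv in [(281,330),(270,285),(240,270)]])
E
```

```text
[array([0.546, 0.182]), array([0.547, 0.114]), array([0.58 , 0.088])]
[array([0.518, 0.105]), array([0.519, 0.057]), array([0.543, 0.038])]
[array([0.505, 0.066]), array([0.505, 0.028]), array([0.524, 0.014])]
```

View pics/w5a.png

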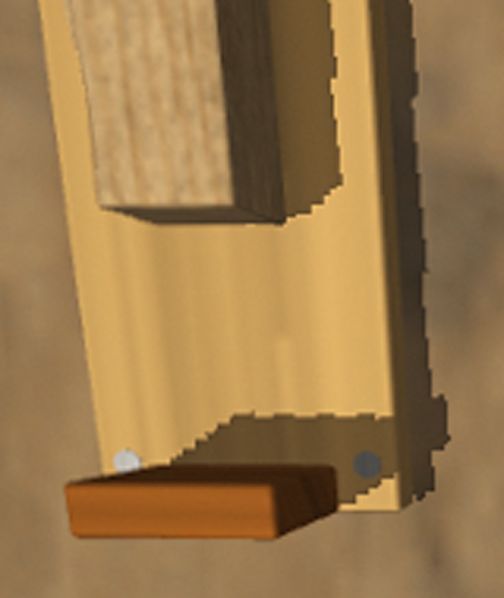

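View pics/w5b.png

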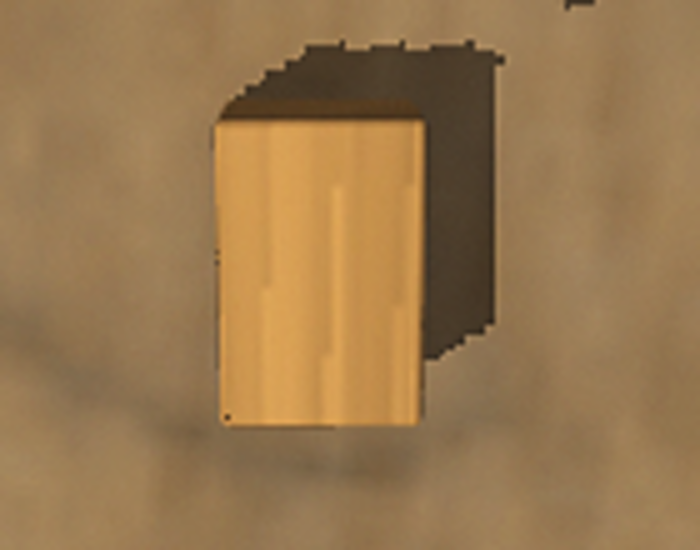

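```bash
python3 - <<'E'
from h import *
def tri(a,b):
    (o1,d1),(o2,d2)=a,b
    A=np.c_[d1,-d2]; t=np.linalg.lstsq(A,o2-o1,rcond=None)[0]; return (o1+d1*t[0]),(o2+d2*t[1])
print(tri(ray(cam("top"),(180,147)),ray(cam("scene"),(412,90))))
pt,ps,w=cam("top"),cam("scene"),cam("wrist",np.load("T5.npy"))
X=tri(ray(pt,(180,147)),ray(ps,(412,90)))[0]
print([proj(pt,X+np.array([.06*np.cos(a),.06*np.sin(a),0])).round() for a in np.arange(0,6.28,.785)])
za=lambda u,v:(110+u/3.15-.3,0+v/3.15-.3); zb=lambda u,v:(260+u/5-.4,130+v/5-.4)
P=np.array([bp(w,zb(*p),.039) for p in [(216,120),(426,120),(419,426),(221,424)]])[:,:2]
print("block",P.round(4),np.linalg.norm(np.diff(P,axis=0),axis=1),P.mean(0))
for a,b in((0,3),(1,2)):print(np.degrees(np.arctan2(*(P[b]-P[a])[::-1])))
E=np.array([bp(w,za(*p),.057) for p in [(100,205),(233,206)]])[:,:2]; print("laid end top",E.round(4),np.linalg.norm(E[1]-E[0]),E.mean(0))
E2=np.array([bp(w,za(*p),.057) for p in [(77,0),(216,0)]])[:,:2]; print("laid sides", [np.degrees(np.arctan2(*(E[i]-E2[i])[::-1])) for i in(0,1)],np.linalg.norm(E2[1]-E2[0]))
S=np.array([bp(w,za(*p),.072) for p in [(65,484),(274,485),(278,539),(72,537)]])[:,:2]; print("stop top",S.round(4),np.linalg.norm(np.diff(S,axis=0),axis=1),S.mean(0))
B=np.array([bp(w,za(*p),.018) for p in [(399,508),(374,0),(103,470),(40,0)]])[:,:2]; print("board",B.round(4),np.degrees(np.arctan2(*(B[0]-B[1])[::-1])),np.degrees(np.arctan2(*(B[2]-B[3])[::-1])))
E
```

```text
(array([0.60682689, 0.10518874, 0.17119636]), array([0.61517449, 0.10975956, 0.1748295 ]))
[array([181., 124.]), array([164., 131.]), array([157., 147.]), array([163., 164.]), array([179., 171.]), array([196., 164.]), array([204., 147.]), array([197., 130.])]
block [[ 0.4763 -0.0473]
 [ 0.4353 -0.0413]
 [ 0.4447  0.0215]
 [ 0.4855  0.015 ]] [0.04140471 0.06346296 0.0412386 ] [ 0.46044258 -0.01302447]
81.59134178788379
81.43919067445579
laid end top [[ 0.6011 -0.146 ]
 [ 0.5646 -0.14  ]] 0.03699101645627041 [ 0.58283331 -0.1430358 ]
laid sides [np.float64(80.28909633188512), np.float64(80.35871063413097)] 0.03693026579730153
stop top [[ 0.6247 -0.0738]
 [ 0.5662 -0.0647]
 [ 0.5689 -0.0497]
 [ 0.6273 -0.059 ]] [0.05919699 0.01527321 0.05916765] [ 0.59676733 -0.06181357]
board [[ 0.549  -0.0478]
 [ 0.5236 -0.1975]
 [ 0.645  -0.0752]
 [ 0.623  -0.2135]] 80.36297617371613 80.93811910792408
```

```bash
python3 - <<'E'
from h import *
print(delta([.588,-.110,.37],np.radians(-99)))
E
```

```text
(array([0. , 0. , 0.6]), array([  77.8, -138.7,   -1.9]))
```

Emit:
arm_command([
  [0, 0, 0.6, 19, -35, 0, 85],
  [0, 0, 0.6, 38, -70, 0, 85],
  [0, 0, 0.6, 58, -105, 0, 85],
  [0, 0, 0.6, 78, -139, 0, 85],
  [0, 0, 0.6, 78, -139, 0, 85],
])

```text
time_s: 8.5
tool_pos: [0.5911, -0.112, 0.3646]
tcp_rot: [3.136, -0.002, -1.73]
wrist_force: [0.3, 0.0, -0.8]
finger_gap: 0.0849
```

```bash
python3 - <<'E'
from h import *
T=tool_pose(); im=snapshot("wrist"); np.save("T6.npy",T)
s=observe(); print(s['tool_pos'],s['tcp_rot'],s['joint_pos'])
b=im[:,:,::-1]
cv2.imwrite("pics/w6.png",b)
cv2.imwrite("pics/w6a.png",cv2.resize(b[0:250,220:420],None,fx=2.4,fy=2.4,interpolation=cv2.INTER_CUBIC))
E
```

```text
[ 0.58988689 -0.11097032  0.36561835] [ 3.13728269e+00 -1.00711255e-03 -1.72896247e+00] [ 1.47470261e-01  4.18547737e-02  1.57962872e-02 -3.36513822e-04
 -1.54915110e+00 -3.05630549e-01]
```

View pics/w6.png

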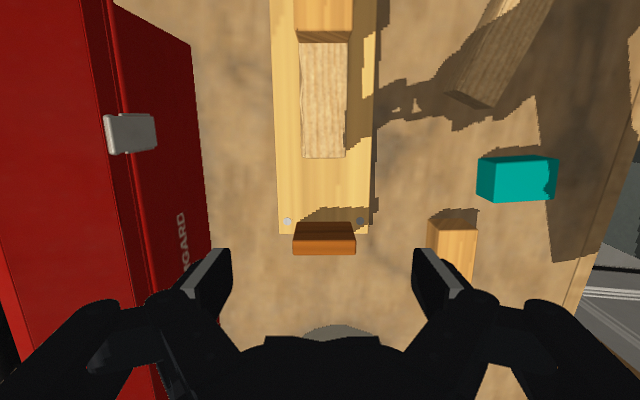

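View pics/w6a.png

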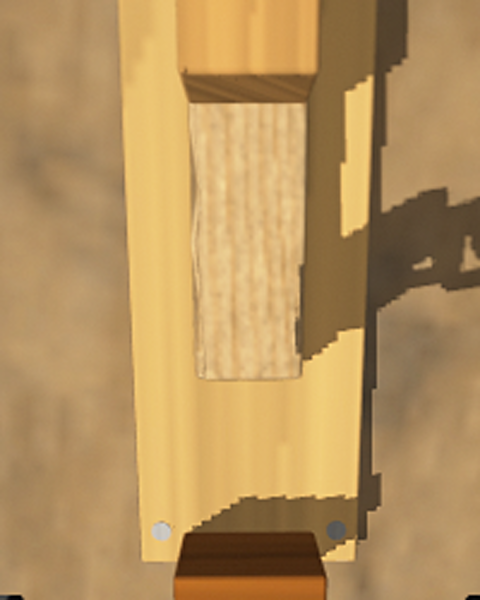

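```bash
python3 - <<'E'
from h import *
w=cam("wrist",np.load("T6.npy")); z=lambda u,v:(220+u/2.4-.3,v/2.4-.3)
def s(n,pts,h):
    P=np.array([bp(w,z(*p),h) for p in pts])[:,:2]; print(n,P.round(4).tolist(),"len",np.linalg.norm(np.diff(P,axis=0),axis=1).round(4),"ang",[round(float(np.degrees(np.arctan2(*(P[i+1]-P[i])[::-1]))),1) for i in range(len(P)-1)],"mean",P.mean(0).round(4))
s("laid end",[(198,378),(301,378)],.057)
s("left side",[(190,110),(197,370)],.057)
s("right side",[(307,110),(301,370)],.057)
s("shortfront top",[(181,74),(319,74)],.096)
s("shortfront bot",[(189,102),(307,102)],.057)
s("stop outer top",[(173,576),(326,576)],.072)
s("board L",[(119,0),(143,561)],.018)
s("board R",[(378,0),(356,561)],.018)
s("board end",[(143,561),(356,561)],.018)
s("stop inner top",[(184,532),(316,533)],.018)
pt=cam("top")
for uv in[(172,95),(330,127)]: print([bp(pt,uv,h)[:2].round(3) for h in(0,.1,.2)])
for uv in[(190,45),(210,245)]: print([bp(w,uv,h)[:2].round(3) for h in(0,.1,.2)])
E
```

```text
laid end [[0.6025, -0.1462], [0.5636, -0.1399]] len [0.0394] ang [170.8] mean [ 0.5831 -0.143 ]
left side [[0.5889, -0.239], [0.6024, -0.1493]] len [0.0908] ang [81.5] mean [ 0.5957 -0.1941]
right side [[0.5485, -0.2326], [0.5632, -0.1429]] len [0.0909] ang [80.7] mean [ 0.5558 -0.1878]
shortfront top [[0.5887, -0.2408], [0.5481, -0.2344]] len [0.0411] ang [171.0] mean [ 0.5684 -0.2376]
shortfront bot [[0.5888, -0.2416], [0.5481, -0.2351]] len [0.0412] ang [170.9] mean [ 0.5685 -0.2384]
stop outer top [[0.6245, -0.0736], [0.5656, -0.064]] len [0.0597] ang [170.7] mean [ 0.595  -0.0688]
board L [[0.6102, -0.2903], [0.6459, -0.0617]] len [0.2314] ang [81.1] mean [ 0.6281 -0.176 ]
board R [[0.5114, -0.2746], [0.5476, -0.0456]] len [0.2318] ang [81.0] mean [ 0.5295 -0.1601]
board end [[0.6459, -0.0617], [0.5476, -0.0456]] len [0.0996] ang [170.7] mean [ 0.5968 -0.0537]
stop inner top [[0.6244, -0.0727], [0.5643, -0.0624]] len [0.061] ang [170.3] mean [ 0.5943 -0.0676]
[array([0.806, 0.201]), array([0.769, 0.161]), array([0.732, 0.12 ])]
[array([ 0.704, -0.274]), array([ 0.676, -0.273]), array([ 0.648, -0.272])]
[array([ 0.699, -0.27 ]), array([ 0.664, -0.243]), array([ 0.629, -0.216])]
[array([ 0.735, -0.054]), array([ 0.689, -0.091]), array([ 0.643, -0.128])]
```

```bash
python3 - <<'E'
from h import *
print(delta([.4604,-.013,.26],np.radians(-98.5)))
E
```

```text
(array([ 0.2, -0.1, -0.6]), array([-76.5, 142.8, 106.2]))
```

Emit:
arm_command([
  [0, 0, -0.3, -19, 36, 0, 85],
  [0, 0, -0.6, -38, 72, 10, 85],
  [0, 0, -0.6, -58, 108, 50, 85],
  [0, 0, -0.6, -77, 143, 90, 85],
  [0, 0, -0.6, -77, 143, 106, 85],
])

```text
time_s: 9.05
tool_pos: [0.4563, -0.0104, 0.2606]
tcp_rot: [-3.142, 0.002, -1.713]
wrist_force: [0.7, -0.9, 0.3]
finger_gap: 0.0855
```

Emit:
arm_command([
  [0, 0, 0, 0, 0, 0, 85],
  [0, 0, 0, 0, 0, 0, 85],
])

```text
time_s: 9.25
tool_pos: [0.4591, -0.0117, 0.2637]
tcp_rot: [-3.14, 0.0, -1.713]
wrist_force: [0.7, 0.1, -0.1]
finger_gap: 0.085
```

```bash
python3 - <<'E'
from h import *
T=tool_pose(); im=snapshot("wrist"); np.save("T7.npy",T)
s=observe(); print(s['tool_pos'],s['tcp_rot'],s['joint_pos'])
cv2.imwrite("pics/w7.png",im[:,:,::-1])
print(delta([.4604,-.013,.182],np.radians(-98.5)))
E
```

```text
[ 0.45961349 -0.01180342  0.26438064] [-3.13852592e+00  6.72110908e-04 -1.71371103e+00] [ 4.16371678e-01 -3.26091886e-01 -4.99528059e-01  1.07411263e-03
 -1.39440418e+00 -5.59474331e-01]
(array([-0.2,  0. ,  0.3]), array([ 1.1, -0.7, 82.4]))
```

View pics/w7.png

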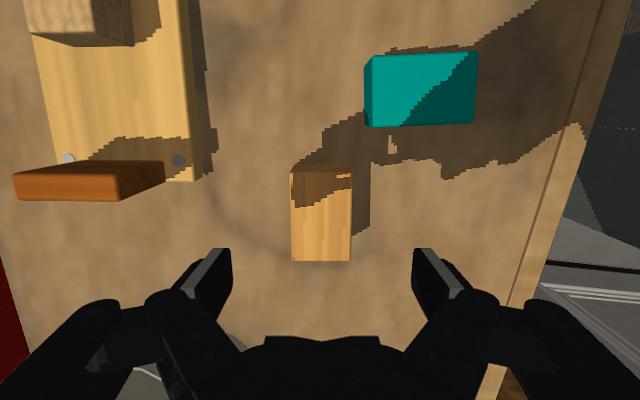

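Emit:
arm_command([
  [0, 0, 0.3, 1, 0, 35, 85],
  [0, 0, 0.3, 1, 0, 65, 85],
  [0, 0, 0.3, 1, 0, 81, 85],
  [0, 0, 0.3, 1, 0, 81, 85],
  [0, 0, 0.3, 1, 0, 81, 30],
])

```text
time_s: 9.8
tool_pos: [0.46, -0.013, 0.1831]
tcp_rot: [-3.14, 0.0, -1.719]
wrist_force: [0.6, -0.8, 0.7]
finger_gap: 0.0729
```

Emit:
arm_command([
  [0, 0, 0, 0, 0, 0, 30],
  [0, 0, 0, 0, 0, 0, 30],
  [0, 0, 0, 0, 0, 0, 30],
  [0, 0, 0, 0, 0, 0, 30],
  [0, 0, 0, 0, 0, 0, 30],
], newtons=45)

```text
time_s: 10.3
tool_pos: [0.4596, -0.0126, 0.1829]
tcp_rot: [-3.139, 0.001, -1.718]
wrist_force: [-1.0, -0.3, 5.9]
finger_gap: 0.041
```

Emit:
arm_command([
  [0, 0, 0, 0, 0, -20, 30],
  [0, 0, 0, 0, 0, -50, 30],
  [0, 0, 0, 0, 0, -90, 30],
  [0, 0, 0, 0, 0, -130, 30],
  [0, 0, 0, 0, 0, -130, 30],
])

```text
time_s: 10.8
tool_pos: [0.4599, -0.0129, 0.3176]
tcp_rot: [-3.132, 0.003, -1.718]
wrist_force: [0.3, 0.4, -0.3]
finger_gap: 0.0414
```

```bash
python3 - <<'E'
from h import *
T=tool_pose(); im=snapshot("wrist"); np.save("T8.npy",T)
s=observe(); print(s['tool_pos'],s['tcp_rot'],s['joint_pos'],s['finger_gap'])
cv2.imwrite("pics/w8.png",im[:,:,::-1])
print(delta([.5888,-.1058,.312],np.radians(-99.1)))
E
```

```text
[ 0.45934502 -0.01271289  0.31423575] [-3.13661777e+00  2.64696007e-03 -1.71861619e+00] [ 4.14360449e-01 -3.45347618e-01 -4.22750017e-01  4.13635704e-04
 -1.48777381e+00 -5.62220040e-01] 0.041357259872763806
(array([-0.3,  0.2,  0.6]), array([  73. , -141.7,    2.7]))
```

View pics/w8.png

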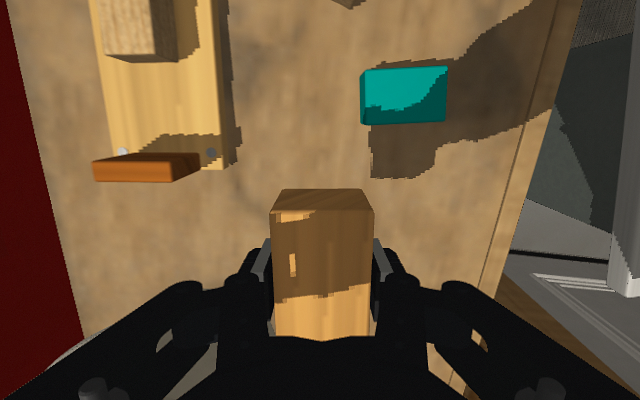

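```bash
python3 - <<'E'
from h import *
T=np.load("T8.npy"); w=cam("wrist",T); Ti=np.linalg.inv(T)
for zt in (.169,.172):
  for uv in[(270,211),(374,211)]: print((Ti@np.append(bp(w,uv,zt),1))[:3].round(4))
for uv in[(281,189),(364,189)]: print((Ti@np.append(bp(w,uv,.132),1))[:3].round(4))
E
```

```text
[ 0.0299 -0.0221  0.1488]
[0.03   0.0211 0.1484]
[ 0.0308 -0.0216  0.1458]
[0.031  0.0205 0.1454]
[ 0.0305 -0.0223  0.1858]
[0.0306 0.0219 0.1854]
```

Emit:
arm_command([
  [0, 0, 0.6, 18, -35, 0, 30],
  [0, 0, 0.6, 36, -70, 0, 30],
  [0, 0, 0.6, 55, -106, 0, 30],
  [0, 0, 0.6, 74, -141, 0, 30],
  [0, 0, 0.6, 74, -141, 0, 30],
])

```text
time_s: 11.35
tool_pos: [0.5894, -0.109, 0.3063]
tcp_rot: [3.135, -0.002, -1.732]
wrist_force: [-0.3, 0.6, -0.9]
finger_gap: 0.0415
```

Emit:
arm_command([
  [0, 0, 0, 0, 0, 10, 30],
  [0, 0, 0, 0, 0, 20, 30],
  [0, 0, 0, 0, 0, 40, 30],
  [0, 0, 0, 0, 0, 40, 30],
  [0, 0, 0, 0, 0, 40, 30],
])

```text
time_s: 11.85
tool_pos: [0.5868, -0.1063, 0.2712]
tcp_rot: [3.141, -0.0, -1.728]
wrist_force: [-0.5, 0.5, -0.1]
finger_gap: 0.0413
```

```bash
python3 - <<'E'
from h import *
T=tool_pose(); im=snapshot("wrist"); np.save("T9.npy",T)
s=observe(); print(s['tool_pos'],s['tcp_rot'],s['joint_pos'],s['finger_gap'])
cv2.imwrite("pics/w9.png",cv2.resize(im[:,:,::-1][0:300,160:480],None,fx=2,fy=2,interpolation=cv2.INTER_CUBIC))
print(delta([.5890,-.1048,.200],np.radians(-99.1)))
E
```

```text
[ 0.58718759 -0.10638273  0.2721327 ] [-3.14046231e+00  2.19126706e-05 -1.72828347e+00] [ 1.56418518e-01  5.62096726e-02 -1.40375686e-01  3.34697536e-04
 -1.37312911e+00 -3.13971222e-01] 0.04146972783374033
(array([-0.1,  0. ,  0.1]), array([-1.8, -1.5, 72.1]))
```

View pics/w9.png

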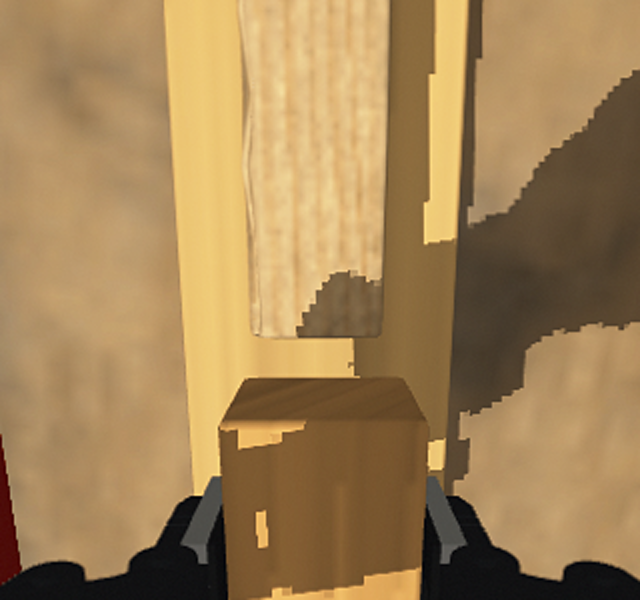

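Emit:
arm_command([
  [0, 0, 0, 0, -1.5, 15, 30],
  [0, 0, 0, 0, -1.5, 30, 30],
  [0, 0, 0, 0, -1.5, 45, 30],
  [0, 0, 0, 0, -1.5, 55, 30],
  [0, 0, 0, 0, -1.5, 60, 30],
])

```text
time_s: 12.4
tool_pos: [0.5885, -0.1071, 0.209]
tcp_rot: [3.139, -0.0, -1.729]
wrist_force: [-0.4, 0.8, -0.5]
finger_gap: 0.0412
```

Emit:
arm_command([
  [0, 0, 0, 0, 0, 4, 30],
  [0, 0, 0, 0, 0, 8, 30],
  [0, 0, 0, 0, 0, 10, 30],
  [0, 0, 0, 0, 0, 11, 30],
  [0, 0, 0, 0, 0, 11, 30],
])

```text
time_s: 12.9
tool_pos: [0.5891, -0.1071, 0.2009]
tcp_rot: [-3.141, 0.0, -1.729]
wrist_force: [-0.7, 0.0, 1.6]
finger_gap: 0.0412
```

Emit:
arm_command([
  [0, 0, 0, 0, 0, 0.7, 30],
  [0, 0, 0, 0, 0, 0.7, 30],
  [0, 0, 0, 0, 0, 0.7, 70],
  [0, 0, 0, 0, 0, 0.7, 70],
  [0, 0, 0, 0, 0, 0.7, 70],
])

```text
time_s: 13.4
tool_pos: [0.5889, -0.107, 0.1992]
tcp_rot: [3.141, 0.0, -1.729]
wrist_force: [0.6, 0.1, -0.4]
finger_gap: 0.0702
```

Emit:
arm_command([
  [0, 0, 0, 0, 0, 0, 70],
  [0, 0, 0, 0, 0, -25, 70],
  [0, 0, 0, 0, 0, -70, 85],
  [0, 0, 0, 0, 0, -115, 85],
  [0, 0, 0, 0, 0, -165, 85],
])

```text
time_s: 13.9
tool_pos: [0.5886, -0.107, 0.3653]
tcp_rot: [3.14, -0.0, -1.729]
wrist_force: [2.2, 0.0, 0.2]
finger_gap: 0.0849
```

Emit:
arm_command([
  [0, 0, 0, 0, 0, 0, 85],
  [0, 0, 0, 0, 0, 0, 85],
])

```text
time_s: 14.1
tool_pos: [0.5891, -0.107, 0.3661]
tcp_rot: [-3.138, 0.001, -1.729]
wrist_force: [-0.0, -0.3, -1.8]
finger_gap: 0.0851
```

```bash
python3 - <<'E'
from h import *
T=tool_pose(); im=snapshot("wrist"); np.save("T10.npy",T)
s=observe(); print(s['tool_pos'],s['tcp_rot'],s['finger_gap'])
cv2.imwrite("pics/w10.png",cv2.resize(im[:,:,::-1][0:260,200:500],None,fx=2.3,fy=2.3,interpolation=cv2.INTER_CUBIC))
print(delta([.385,-.24,.36],np.radians(-122)))
E
```

```text
[ 0.58890252 -0.10690039  0.36399759] [ 3.14125439e+00  7.25771200e-04 -1.72913295e+00] 0.08465120298758669
(array([ 0. ,  0. , 22.9]), array([163.6, 180.4,   3.9]))
```

View pics/w10.png

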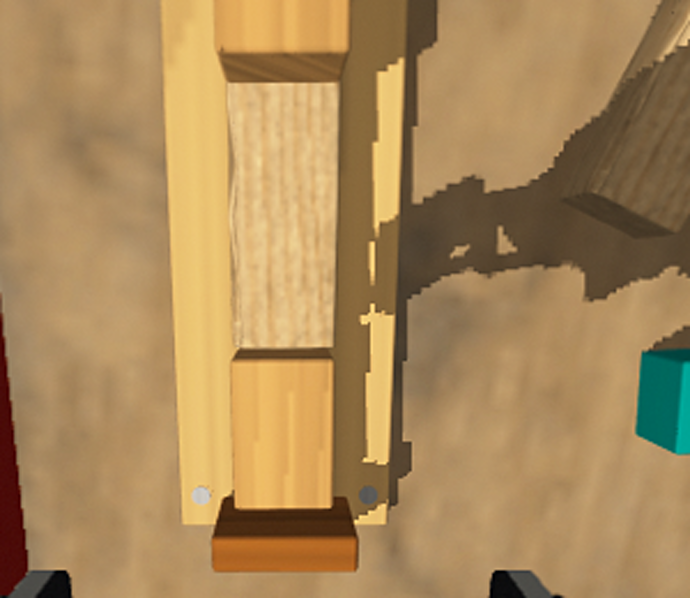

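Emit:
arm_command([
  [0, 0, 5, 32, 36, 0, 85],
  [0, 0, 10, 64, 70, 0, 85],
  [0, 0, 15, 96, 105, 0, 85],
  [0, 0, 20, 128, 140, 0, 85],
  [0, 0, 23, 160, 176, 2, 85],
])

```text
time_s: 14.65
tool_pos: [0.3882, -0.2378, 0.3607]
tcp_rot: [3.139, -0.001, -2.133]
wrist_force: [0.2, -1.4, 0.2]
finger_gap: 0.0852
```

Emit:
arm_command([
  [0, 0, 0, 4, 4, 0, 85],
  [0, 0, 0, 4, 4, 0, 85],
])

```text
time_s: 14.85
tool_pos: [0.3834, -0.239, 0.3614]
tcp_rot: [3.14, -0.0, -2.132]
wrist_force: [-0.1, 0.2, -0.5]
finger_gap: 0.0848
```

```bash
python3 - <<'E'
from h import *
w=cam("wrist",np.load("T10.npy")); z=lambda u,v:(200+u/2.3-.3,v/2.3-.3)
P=np.array([bp(w,z(*p),.057) for p in [(232,358),(333,358),(331,508),(234,508)]])[:,:2]
print("short placed",P.round(4).tolist(),np.linalg.norm(np.diff(P,axis=0),axis=1),P.mean(0), [np.degrees(np.arctan2(*(P[b]-P[a])[::-1])) for a,b in((0,3),(1,2))])
T=tool_pose(); im=snapshot("wrist"); np.save("T11.npy",T)
s=observe(); print(s['tool_pos'],s['tcp_rot'],s['joint_pos'])
cv2.imwrite("pics/w11.png",im[:,:,::-1])
E
```

```text
short placed [[0.6046, -0.1421], [0.5646, -0.1358], [0.5742, -0.0729], [0.6149, -0.0794]] [0.04046858 0.06357287 0.04123282] [ 0.58958183 -0.10755991] [np.float64(80.61987466751917), np.float64(81.30852329546461)]
[ 0.38431611 -0.23853508  0.36143499] [ 3.14026823e+00 -1.09191249e-04 -2.13090925e+00] [-1.06291269e-01 -3.67499700e-01 -3.53296217e-01 -4.82552010e-04
 -1.58623804e+00 -4.53828883e-01]
```

View pics/w11.png

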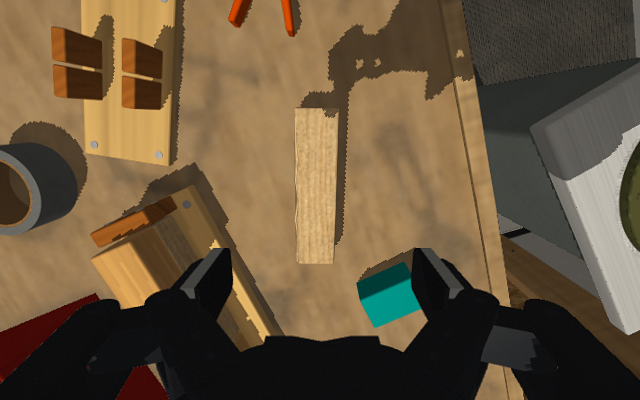

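```bash
python3 - <<'E'
from h import *
im=cv2.imread("pics/w11.png")
cv2.imwrite("pics/w11z.png",cv2.resize(im[90:280,260:380],None,fx=3.1,fy=3.1,interpolation=cv2.INTER_CUBIC))
E
```

```text
(no output)
```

View pics/w11z.png

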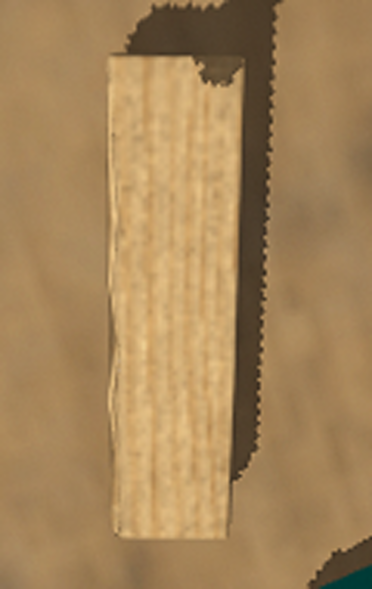

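```bash
python3 - <<'E'
from h import *
w=cam("wrist",np.load("T11.npy")); z=lambda u,v:(260+u/3.1-.35,90+v/3.1-.35)
P=np.array([bp(w,z(*p),.039) for p in [(107,55),(244,58),(229,540),(116,537)]])[:,:2]
print(P.round(4).tolist(),np.linalg.norm(np.diff(P,axis=0),axis=1),P.mean(0), [np.degrees(np.arctan2(*(P[b]-P[a])[::-1])) for a,b in((0,3),(1,2))])
c=P.mean(0); print(delta([*c,.26],np.radians(-122)))
E
```

```text
[[0.3649, -0.3165], [0.3307, -0.2939], [0.4177, -0.1608], [0.4501, -0.1825]] [0.04101778 0.15906809 0.03892617] [ 0.39085065 -0.23839124] [np.float64(57.572372516851274), np.float64(56.8165456240371)]
(array([ 0.1, -0. , -0.1]), array([ -3.6,  -5.6, 101.4]))
```

Emit:
arm_command([
  [0, 0, 0.7, -2, -3, 35, 85],
  [0, 0, 0.7, -4, -6, 75, 85],
  [0, 0, 0.7, -4, -6, 100, 85],
  [0, 0, 0.7, -4, -6, 100, 85],
  [0, 0, 0.7, -4, -6, 100, 85],
])

```text
time_s: 15.4
tool_pos: [0.3924, -0.238, 0.2627]
tcp_rot: [3.141, -0.001, -2.141]
wrist_force: [0.7, 0.1, 0.8]
finger_gap: 0.0848
```

```bash
python3 - <<'E'
from h import *
T=tool_pose(); im=snapshot("wrist"); np.save("T12.npy",T)
s=observe(); print(s['tool_pos'],s['tcp_rot'])
cv2.imwrite("pics/w12.png",im[:,:,::-1])
print(delta([.3915,-.2386,.182],np.radians(-122.8)))
E
```

```text
[ 0.39256491 -0.23813697  0.26387382] [-3.14034998e+00 -3.89769548e-04 -2.14158914e+00]
(array([-0.1, -0. ,  0.1]), array([ 0.9,  0.7, 81.9]))
```

View pics/w12.png

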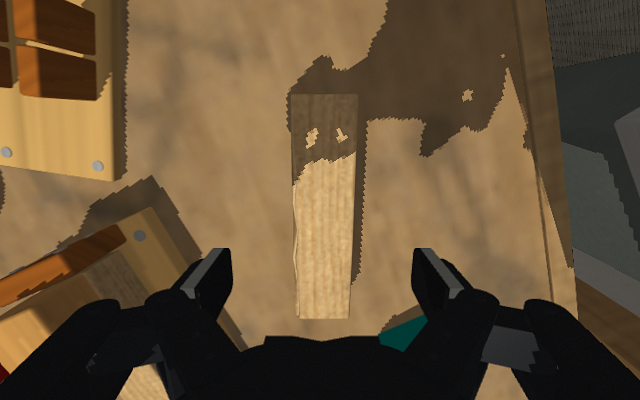

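Emit:
arm_command([
  [0, 0, 0, 1, 1, 35, 85],
  [0, 0, 0, 1, 1, 65, 85],
  [0, 0, 0, 1, 1, 81, 85],
  [0, 0, 0, 1, 1, 81, 85],
  [0, 0, 0, 1, 1, 81, 30],
])

```text
time_s: 15.95
tool_pos: [0.3912, -0.2388, 0.1835]
tcp_rot: [-3.139, 0.0, -2.142]
wrist_force: [0.3, -0.0, 1.2]
finger_gap: 0.0727
```

Emit:
arm_command([
  [0, 0, 0, 0, 0, 0, 30],
  [0, 0, 0, 0, 0, 0, 30],
  [0, 0, 0, 0, 0, 0, 30],
  [0, 0, 0, 0, 0, 0, 30],
  [0, 0, 0, 0, 0, 0, 30],
], newtons=60)

```text
time_s: 16.45
tool_pos: [0.3909, -0.2387, 0.1833]
tcp_rot: [-3.139, 0.001, -2.143]
wrist_force: [-0.3, 0.9, 5.9]
finger_gap: 0.0411
```

Emit:
arm_command([
  [0, 0, 0, 0, 0, -20, 30],
  [0, 0, 0, 0, 0, -50, 30],
  [0, 0, 0, 0, 0, -90, 30],
  [0, 0, 0, 0, 0, -130, 30],
  [0, 0, 0, 0, 0, -150, 30],
])

```text
time_s: 16.95
tool_pos: [0.3903, -0.2389, 0.3355]
tcp_rot: [-3.137, 0.001, -2.143]
wrist_force: [1.0, 0.8, -1.1]
finger_gap: 0.0411
```

Emit:
arm_command([
  [0, 0, 0, 0, 0, 0, 30],
  [0, 0, 0, 0, 0, 0, 30],
])

```text
time_s: 17.15
tool_pos: [0.3901, -0.2385, 0.3309]
tcp_rot: [3.141, 0.001, -2.143]
wrist_force: [-0.5, 0.7, -1.6]
finger_gap: 0.0412
```

```bash
python3 - <<'E'
from h import *
T=tool_pose(); im=snapshot("wrist"); np.save("T13.npy",T)
s=observe(); print(s['tool_pos'],s['tcp_rot'],s['finger_gap'])
cv2.imwrite("pics/w13.png",im[:,:,::-1])
print(delta([.5808,-.1534,.335],np.radians(-99.1)))
E
```

```text
[ 0.38999188 -0.23843605  0.33000395] [ 3.13929693e+00  1.01789209e-04 -2.14289670e+00] 0.04145363818786996
(array([  0.1,   0. , -23.7]), array([-174.8, -114.4,   -5.2]))
```

View pics/w13.png

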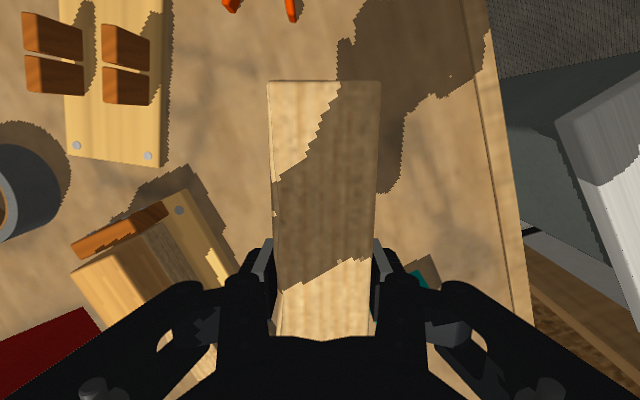

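```bash
python3 - <<'E'
from h import *
T=np.load("T13.npy"); w=cam("wrist",T); Ti=np.linalg.inv(T)
for zt in (T[2,3]-.143,):
  for uv in[(267,81),(380,81)]: print((Ti@np.append(bp(w,uv,zt),1))[:3].round(4))
E
```

```text
[ 0.0797 -0.0199  0.1429]
[0.0797 0.0201 0.143 ]
```

Emit:
arm_command([
  [0, 0, -4, -28, -18, 0, 30],
  [0, 0, -8, -58, -38, -3, 30],
  [0, 0, -12, -88, -57, -5, 30],
  [0, 0, -16, -118, -77, -5, 30],
  [0, 0, -20, -148, -96, -5, 30],
])

```text
time_s: 17.7
tool_pos: [0.5521, -0.1654, 0.3343]
tcp_rot: [3.138, -0.0, -1.791]
wrist_force: [0.9, 0.0, -1.4]
finger_gap: 0.0413
```

```bash
python3 - <<'E'
from h import *
print(observe()['tool_pos'],delta([.5808,-.1534,.335],np.radians(-99.1)))
E
```

```text
[ 0.55210688 -0.16535707  0.3342637 ] (array([ 0.2, -0. , -3.5]), array([-17.9, -25.4,  -0.8]))
```

Emit:
arm_command([
  [0, 0, -2, -10, -13, 0, 30],
  [0, 0, -3.7, -18, -26, 0, 30],
  [0, 0, -3.7, -18, -26, 0, 30],
  [0, 0, -3.7, -18, -26, 0, 30],
])

```text
time_s: 18.1
tool_pos: [0.5802, -0.1543, 0.3345]
tcp_rot: [3.138, -0.0, -1.73]
wrist_force: [-0.1, 0.9, -0.9]
finger_gap: 0.0414
```

```bash
python3 - <<'E'
from h import *
T=tool_pose(); im=snapshot("wrist"); np.save("T14.npy",T)
s=observe(); print(s['tool_pos'],s['tcp_rot'],s['finger_gap'])
cv2.imwrite("pics/w14.png",cv2.resize(im[:,:,::-1][0:300,160:480],None,fx=2,fy=2,interpolation=cv2.INTER_CUBIC))
im=snapshot("top"); cv2.imwrite("pics/top14.png",cv2.resize(im[:,:,::-1][110:240,210:400],None,fx=4,fy=4,interpolation=cv2.INTER_CUBIC))
print(delta([.5808,-.1534,.240],np.radians(-99.1)))
E
```

```text
[ 0.57997129 -0.15447756  0.33517971] [ 3.13925312e+00 -2.35554262e-04 -1.72982167e+00] 0.04100855838585113
(array([ 0.1, -0. , -0. ]), array([-1.3, -0.9, 95.7]))
```

View pics/w14.png

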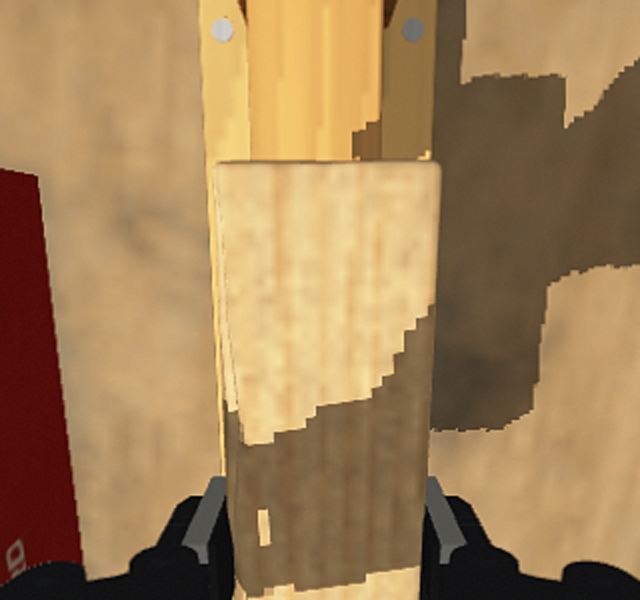

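View pics/top14.png

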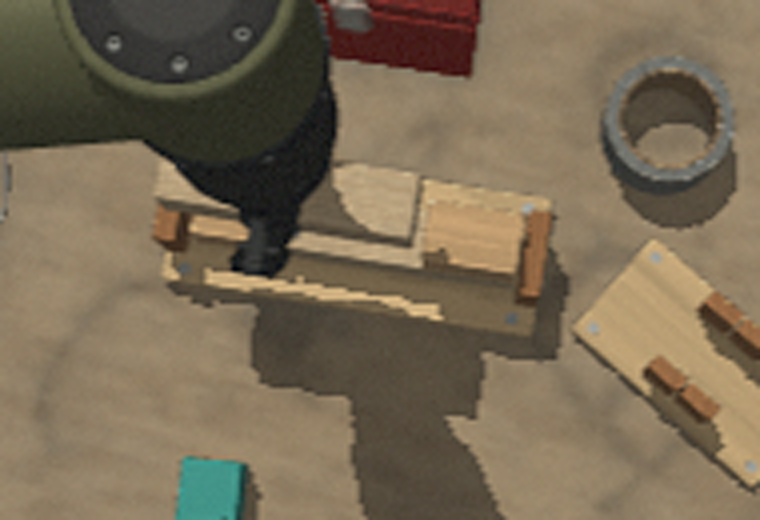

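Emit:
arm_command([
  [0, 0, 0, -1, -2, 20, 30],
  [0, 0, 0, -1, -2, 40, 30],
  [0, 0, 0, -1, -2, 50, 30],
  [0, 0, 0, -1, -2, 50, 30],
  [0, 0, 0, -1, -2, 50, 30],
])

```text
time_s: 18.7
tool_pos: [0.5825, -0.1539, 0.2874]
tcp_rot: [-3.141, -0.0, -1.729]
wrist_force: [0.6, 0.5, -1.0]
finger_gap: 0.0409
```

```bash
python3 - <<'E'
from h import *
T=tool_pose(); im=snapshot("wrist"); np.save("T15.npy",T)
s=observe(); print(s['tool_pos'],s['tcp_rot'],s['finger_gap'])
cv2.imwrite("pics/w15.png",cv2.resize(im[:,:,::-1][0:300,160:480],None,fx=2,fy=2,interpolation=cv2.INTER_CUBIC))
im=snapshot("scene"); cv2.imwrite("pics/sc15.png",cv2.resize(im[:,:,::-1][130:280,270:470],None,fx=4,fy=4,interpolation=cv2.INTER_CUBIC))
print(delta([.5808,-.1534,.240],np.radians(-99.1)))
E
```

```text
[ 0.58263671 -0.15388427  0.28793751] [-3.13972044e+00 -1.94039585e-04 -1.72927049e+00] 0.04101929219966891
(array([-0.1,  0. ,  0. ]), array([-0.1,  2.1, 48. ]))
```

View pics/w15.png

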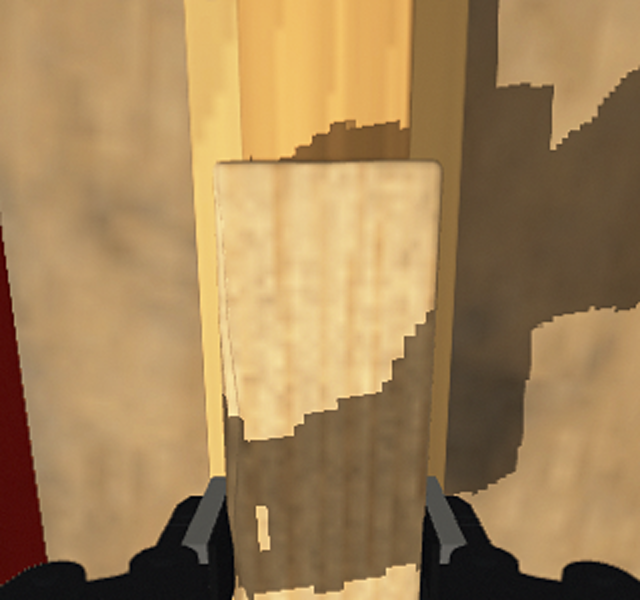

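View pics/sc15.png

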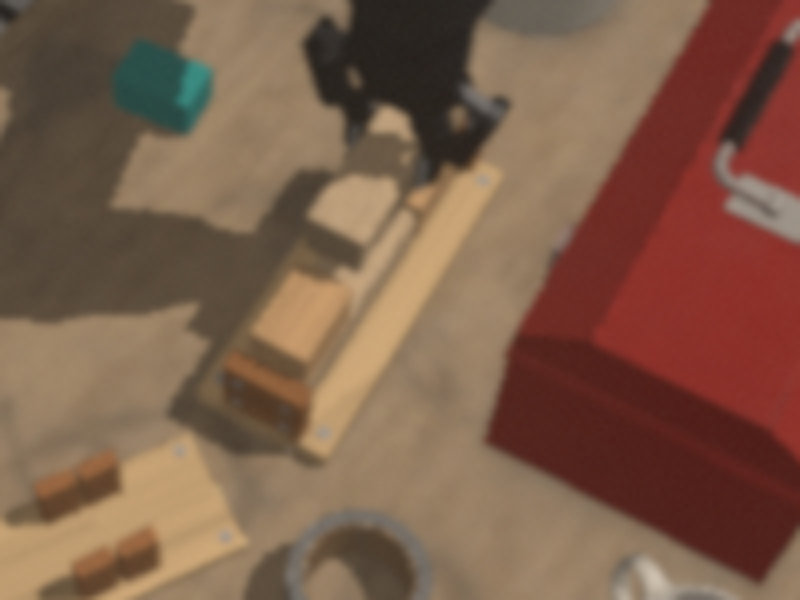

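Emit:
arm_command([
  [0, 0, 0, 0, 0, 10, 30],
  [0, 0, 0, 0, 0, 20, 30],
  [0, 0, 0, 0, 0, 30, 30],
  [0, 0, 0, 0, 0, 37, 30],
  [0, 0, 0, 0, 0, 40, 30],
])

```text
time_s: 19.3
tool_pos: [0.5823, -0.1537, 0.2449]
tcp_rot: [3.139, -0.0, -1.729]
wrist_force: [0.1, 0.6, -0.6]
finger_gap: 0.0411
```

Emit:
arm_command([
  [0, 0, 0, 0, 0, 3, 30],
  [0, 0, 0, 0, 0, 5, 30],
  [0, 0, 0, 0, 0, 6.5, 30],
  [0, 0, 0, 0, 0, 7, 30],
  [0, 0, 0, 0, 0, 7, 30],
])

```text
time_s: 19.8
tool_pos: [0.5827, -0.1538, 0.2403]
tcp_rot: [-3.141, -0.0, -1.729]
wrist_force: [-1.8, 0.1, 1.9]
finger_gap: 0.0411
```

Emit:
arm_command([
  [0, 0, 0, 0, 0, 0.8, 30],
  [0, 0, 0, 0, 0, 0.8, 30],
  [0, 0, 0, 0, 0, 0.8, 70],
  [0, 0, 0, 0, 0, 0.8, 70],
  [0, 0, 0, 0, 0, 0.8, 70],
])

```text
time_s: 20.3
tool_pos: [0.5825, -0.1537, 0.2384]
tcp_rot: [3.141, 0.0, -1.729]
wrist_force: [1.1, -0.4, 0.2]
finger_gap: 0.0696
```

Emit:
arm_command([
  [0, 0, 0, 0, 0, 0, 70],
  [0, 0, 0, 0, 0, -25, 70],
  [0, 0, 0, 0, 0, -70, 85],
  [0, 0, 0, 0, 0, -115, 85],
  [0, 0, 0, 0, 0, -150, 85],
])

```text
time_s: 20.8
tool_pos: [0.5824, -0.1538, 0.3919]
tcp_rot: [-3.139, -0.0, -1.729]
wrist_force: [0.5, -0.4, -0.1]
finger_gap: 0.0852
```

```bash
python3 - <<'E'
from h import *
s=observe(); print(s['tool_pos'],s['tcp_rot'],s['finger_gap'])
T=tool_pose(); im=snapshot("wrist"); np.save("T16.npy",T)
cv2.imwrite("pics/w16.png",cv2.resize(im[:,:,::-1][0:300,160:480],None,fx=2,fy=2,interpolation=cv2.INTER_CUBIC))
im=snapshot("scene"); cv2.imwrite("pics/sc16.png",cv2.resize(im[:,:,::-1][130:280,270:470],None,fx=4,fy=4,interpolation=cv2.INTER_CUBIC))
E
```

```text
[ 0.58240247 -0.15384821  0.39185459] [-3.13907262e+00 -2.12055319e-04 -1.72920571e+00] 0.08522768547711045
```

View pics/w16.png

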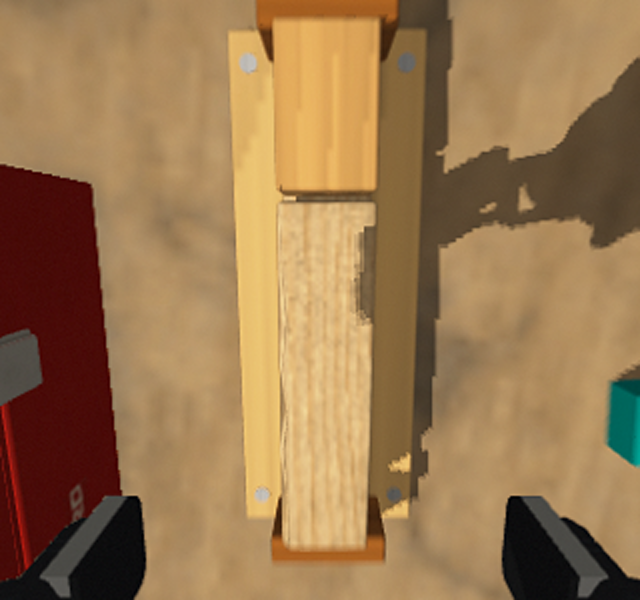

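View pics/sc16.png

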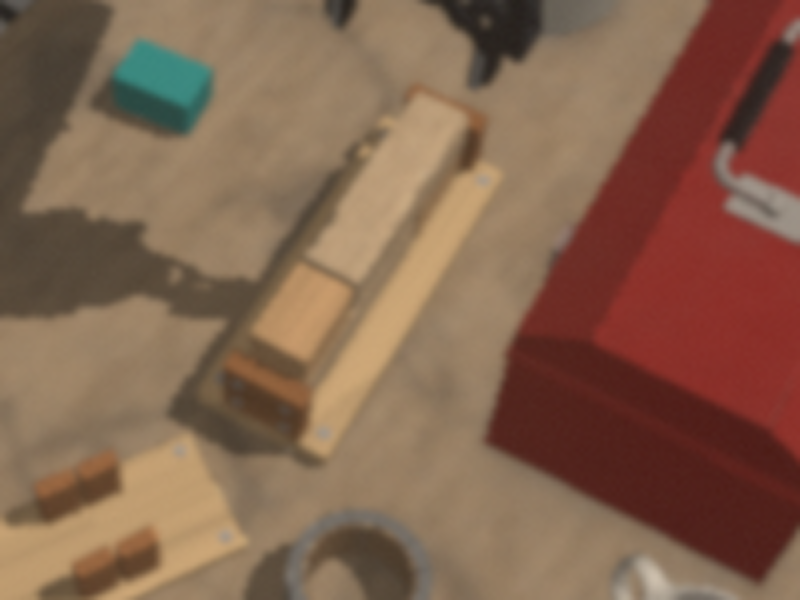

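```bash
python3 - <<'E'
from h import *
w=cam("wrist",np.load("T16.npy")); z=lambda u,v:(160+u/2-.25,v/2-.25)
Bp=np.array([bp(w,z(*p),.018) for p in [(229,30),(427,30),(408,517),(247,517)]])[:,:2]
print(np.linalg.norm(np.diff(Bp,axis=0),axis=1))
c=Bp.mean(0); d=(Bp[3]+Bp[2]-Bp[0]-Bp[1]); a=np.arctan2(d[1],d[0]); ex=np.array([np.cos(a),np.sin(a)]); ey=np.array([-ex[1],ex[0]])
print("board",c,np.degrees(a))
for n,pts in dict(ls=[(275,17),(381,19),(376,191),(279,191)],long=[(278,202),(375,202),(367,549),(286,549)]).items():
    P=np.array([bp(w,z(*p),.096) for p in pts])[:,:2]; m=P.mean(0)-c; dd=P[2]+P[3]-P[0]-P[1]
    print(n,m@ex,m@ey,np.degrees(np.arctan2(dd[1],dd[0])-a),np.linalg.norm(np.diff(P,axis=0),axis=1).round(4))
E
```

```text
[0.10063232 0.27074811 0.10048532]
board [ 0.57657867 -0.18566817] 80.95621070417741
ls -0.08475664952916916 -0.0003967369310889472 -0.1313958787434422 [0.0415 0.0643 0.0405]
long 0.03298711843225524 -0.0008423854805832834 0.03134361412013914 [0.0407 0.1621 0.0398]
```

All values are well inside tolerance, and the gripper is clear. Handing in.

```bash
python3 - <<'E'
from bench import *
print(hand_in()); print(observe()['time_s'])
E
```

```text
the job is handed in; nothing more can be done
None
the job is handed in; nothing more can be done
```

The lay-up is finished and handed in at about 21 s of the 72 s limit; the hand-in gave no verdict.

**What I did:** I took the short block from the saw box by its ends and set it down on the bench, on a spot that looked clear in the pictures. I gripped it again by its width, laid it flat in the gap and let it go. Then I laid the loose long block on top, between the upper short block and the end stop.

**Last checks, wrist camera, in the board's frame:**

| Block | x (mm) | y (mm) | Turn |
|---|---|---|---|
| Long block | 33.0 | -0.8 | under 0.1° |
| Upper short block | -84.8 | -0.4 | about 0.1° |
| Short block in the gap | about 80 | about 1 off the middle line | under 1° |

- **Short block in the gap:** it was measured before the long block covered it, so this is not a final reading.
- **Laid long block:** its end was measured before the work. It looked in line with the short block afterwards, but I did not measure it again.
- **Seating and tilt:** I judged these only from the release heights (within about 1 mm of expected) and the pictures.
- **Width reading that disagreed:** the long blocks first measured 37–39 mm wide instead of 42 mm. In the pictures one upper edge is wavy, which likely explains it; the gripper closed to 41 mm on the loose one.
- **Bystanders:** I did not touch the level, tape roll, clamp or turquoise look-alike, and no unusual forces showed at the wrist. I did not measure their positions again at the end.

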